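# Meter ballast blocks evenly into a light tray

## Robot

A 6-joint arm with a two-finger parallel gripper is mounted at the origin on the work surface. World frame = base frame: x ahead of the robot, y to its left, z up, the work surface at z = 0. Lengths are in m, angles in degrees, forces in N, time in s.
With the tool pointing down it reaches from about 0.4 to 0.825 m from the base axis. Payload 7 kg.
Tool frame: the origin (TCP) lies on the centre line of the jaws, within the pads' length; the fingertips stand 8 mm ahead of it and the grasp point (between the pads) lies 11 mm behind it; z points along the fingers, y is the line along which they close (so a half turn about z gives the same grasp; the last joint's range is limited). The gripper opens to 88 mm and grips with 3 to 60 N. Pads are 19 mm wide; open, the fingers measure 130 mm over their backs; the gripper's body (78 mm by 193 mm) begins 47 mm behind the grasp point.
Start: joints at [-60.269, 20.546, 0.682, 0, -70.136, -16.507], TCP at [0.154, -0.657, 0.235] pointing down, gripper open.
Joint ranges: [-176.03, 176.03], [-82.01, 121.73], [-58.28, 71.71], [-173.87, 95.51], [-174.79, -0.11], [-173.66, 173.66]. Speed limits (degrees/s): [136.94, 136.94, 172.46, 180, 180, 180].

## Interface

Orientations are given as [roll, pitch, yaw] about the fixed x, y, z axes, in that order (R = Rz(yaw) Ry(pitch) Rx(roll)).
In Python, from plant import ctrl, vision gives the robot as it stands. The module is installed in compiled form; this text tells all that it offers.
- The arm moves only by the tool move_arm, never from a script. Its argument "moves" is one flat list of numbers, 7 for each row, row after row: the finger opening in cm, from 0 to 8.76, then the shift along the tool's x, y, z in cm, then the turn, a rotation vector about the tool's x, y, z in rad. A call has 1 to 8 rows; each row shifts and turns the commanded pose from where the row before left it, along the tool's axes as they then stand; what a row does not reach is not made up. A row lasts 1/10 s, in which the tool goes at most 50 mm and 8.59 degrees, less where a joint would pass 70% of its speed; a pose out of reach is approached as far as the arm can. A call with a gripper value outside its range is refused whole. The fingers move at their own pace and stop on an object; the grip force is fixed at half the most. Time passes only in rows, so rows that do not move let the fingers close. It gives the time, the measured TCP pose, the force, the opening and the grip force at its end, in the units of the state.
- ctrl.get_obs(): the state, without advancing time (a new reading comes with each control period).
- vision.snapshot(name): name is "scene" or "top" or "wrist"; returns (picture, depth): 384x512x3 uint8, red, green, blue; 384x512 float32, m along the optical axis (not along the pixel's ray), 0 where there is no reading.
- vision.camera_model(name): a dict with "vertical_fov" (degrees; the focal length in pixels is half the picture's height over the tangent of half this angle, whatever the lens; pixels are square), "cx", "cy" (the principal point, pixels), "D" ([k1, k2, p1, p2, k3] as OpenCV has them; the pictures are not rectified), "cam_to_world" (4x4, takes a point from camera to world coordinates). Camera axes: x right, y down, z forward; pixel columns grow to the right and rows downward; lengths in m; the calibration is good to about 2 mm. A picture is of the moment at which its call begins: read the wrist's pose just before it. camera_model takes no time and is no camera call; for the wrist camera it gives the pose at the moment of the call.
- ctrl.close_job(): hands the job in; it is judged then, once.
The state is a dict: "clock": time; "joint_pos": joint angles; "qvel": joint speeds; "tau": joint torques, N m; "tool_pos": TCP position; "orientation": TCP orientation; "force": force on the tool from outside, world axes, zero at the start; "moment": the same for the moment, N m; "opening": finger opening in m; "gripper_force": force on a finger pad.
Only numpy, scipy, OpenCV 4.12 (cv2) and the standard library are available. Lean on these libraries where they do the work, as an engineer would, in place of code of your own. Each camera call takes 0.05 s, during which the arm holds its last target. There are 200 camera calls.

## Task

Stand the light two-part tray squarely under the hopper, placed so that its divider comes between the second and third blocks to fall, then slide the hopper's bottom gate just far enough to drop four of the five brass ballast blocks, two into each half of the tray. Push the gate fully shut again with the fifth block still in the hopper, and leave the loaded tray standing level under it, the other things on the desk undisturbed.

Things in the scene. Friction and masses are not known exactly. Their poses are not given: they have to be found in the camera images.
- hopper: Oak hopper, fixed. Origin on the desk below the middle of its bay row; x points away from its open front, y along the row (the way the gate opens), z up. Body spans y +-95, x +-27 mm, top z 107. Gate underside z 62, top z 68 mm. Free space below the gate, but for two posts at x 60, y +-80 mm on a 6 mm thick foot plate (x 50 to 120, y +-110)
- bay_first (a point): Centre of the first bay's floor (hopper 0, -75, 68 mm), the first to be uncovered. Six bays at hopper y = -75, -45, -15, 15, 45, 75 mm, x = 0; each 20 mm in y by 22 mm in x, 10 mm walls between (20 mm high), open at the top. Axes as the hopper's
- gate (a joint): Steel plate under all bays, sliding along hopper +y; 0 = fully shut, 0.190 m = fully open (all bays empty). Its trailing edge is at hopper y = -93 mm + travel: it uncovers the bays in turn from the y = -75 end, and a block falls when the edge has passed most of its bay. Stays where left; slides at about 2 N; may start up to 6 mm ajar
- gate_grip (a point): Grip point on the gate's upright dark wooden tab: 14 mm thick along hopper x, 24 mm along its y, from z = 68 to 114 mm; this point at z = 100 mm, at hopper x = 0, y = 150 mm when shut; it moves with the gate
- plug_c (a point): Centre of a fixed pale wooden plug with a dowel on top that fills one bay (20 x 18 mm, top 38 mm above the gate): that bay holds no block. It never moves
- tray_mid (a point): Loose light wooden tray, about 80 g, 56 mm (x) by 200 mm (y), walls 3 mm, rim 42 mm and floor 11 mm above its underside; a 3 mm divider at y = 0, 38 mm high, splits it in two halves. Stands on a foot 50 x 70 mm (x, y): a load all in one half can tip it. Point: middle of the tray, on the divider, 25 mm above its underside; x points away from the handle
- tray_handle (a point): Grip point on the tray's bar handle, 95 mm from the tray's middle along tray -x, 31 mm high; bar 12 mm thick (tray y), from 20 to 42 mm high, reaching 115 mm from the middle
- block0_c (a point): Brass ballast block 14 mm (hopper y) x 18 mm (x) x 12 mm high, 26 g, all five alike; starts alone in one of the bays, lying on the gate. This point is its centre
- block1_c (a point): Brass ballast block 14 mm (hopper y) x 18 mm (x) x 12 mm high, 26 g, all five alike; starts alone in one of the bays, lying on the gate. This point is its centre
- block2_c (a point): Brass ballast block 14 mm (hopper y) x 18 mm (x) x 12 mm high, 26 g, all five alike; starts alone in one of the bays, lying on the gate. This point is its centre
- block3_c (a point): Brass ballast block 14 mm (hopper y) x 18 mm (x) x 12 mm high, 26 g, all five alike; starts alone in one of the bays, lying on the gate. This point is its centre
- block4_c (a point): Brass ballast block 14 mm (hopper y) x 18 mm (x) x 12 mm high, 26 g, all five alike; starts alone in one of the bays, lying on the gate. This point is its centre
- stopper: Glass decanter stopper, loose, 40 mm across, 52 mm high; origin under its centre; leave alone
- boat: Miniature lobster boat, loose, about 100 mm long (its x) x 36 mm, mast 53 mm high; origin under its middle; leave alone
- square: Steel square with wooden stock lying flat, loose, 110 mm (y) x 70 mm (x), 12 mm thick at most; origin under its middle; leave alone
- dish: Shell-shaped white ceramic dish, loose, 100 mm across, 25 mm high; origin under its middle; leave alone
Things that resemble listed ones, but are neither listed nor needed, are in the scene too. Of the things shaped like the part that bears tray_mid, the wooden one is meant.

How it is judged:
By the outcome, as a careful person would: the job done as asked, in the order asked, and still so for the second after the job is handed in, with the robot touching nothing.
It also fails if it takes over 64 s, if anything falls off the work surface, if the arm or the gripper's body presses on something with over 40 N, if the wrist force passes 120 N, or if a joint passes its speed limit or range.

## Working session

There is one attempt and no reset: what is moved stays moved. The work goes in short steps, Python scripts to look and compute and a tool call to move; the robot and the scene stay as the last step left them, time stands still between calls to the robot, and variables do not carry over. Pictures are saved under pics/ and viewed, at most 10 in all, crops included, and the job is handed in when it is done.

Besides the shell and the picture viewer there is one more tool, called after ">>>" in YAML: its name, and indented under it one key for each argument. move_arm: Moves the arm, as the interface text tells. Its arguments: {"type":"object","properties":{"moves":{"type":"array"}},"required":["moves"]}

```bash
mkdir -p pics
cat > h.py <<'E'
import numpy as np, cv2
from plant import ctrl, vision
def K(m):
    f=192/np.tan(np.radians(m["vertical_fov"])/2)
    return np.array([[f,0,m["cx"]],[0,f,m["cy"]],[0,0,1.]])
def snap(n,fn=None):
    m=vision.camera_model(n); p,d=vision.snapshot(n)
    if fn: cv2.imwrite("pics/"+fn,cv2.cvtColor(p,cv2.COLOR_RGB2BGR))
    np.savez("pics/%s.npz"%n,p=p,d=d,T=np.array(m["cam_to_world"]),K=K(m),D=np.array(m["D"],float))
    return load(n)
def load(n): return dict(np.load("pics/%s.npz"%n))
def rays(s,uv):
    q=cv2.undistortPoints(np.array(uv,float).reshape(-1,1,2),s["K"],s["D"]).reshape(-1,2)
    return np.c_[q,np.ones(len(q))]
def plane(s,uv,z):
    r=rays(s,uv)@s["T"][:3,:3].T; o=s["T"][:3,3]
    return o+r*((z-o[2])/r[:,2])[:,None]
def cloud(s):
    v,u=np.mgrid[0:384,0:512]; uv=np.c_[u.ravel(),v.ravel()]
    P=(rays(s,uv)*s["d"].ravel()[:,None])@s["T"][:3,:3].T+s["T"][:3,3]
    P[s["d"].ravel()==0]=np.nan
    return P.reshape(384,512,3)
def proj(s,P):
    R=s["T"][:3,:3].T; t=-R@s["T"][:3,3]
    return cv2.projectPoints(np.array(P,float).reshape(-1,1,3),cv2.Rodrigues(R)[0],t,s["K"],s["D"])[0].reshape(-1,2)
E
python3 - <<'E'
from h import *
np.set_printoptions(precision=3,suppress=True)
for n in("scene","top"):
    s=snap(n,n+"0.png"); print(n,s["T"],s["K"][0,0],s["D"])
o=ctrl.get_obs();print(o)
E
```

```text
scene [[ 0.078  0.834 -0.547  0.961]
 [ 0.997 -0.06   0.051 -0.051]
 [ 0.01  -0.549 -0.836  0.828]
 [ 0.     0.     0.     1.   ]] 353.7391840793312 [-0.112  0.     0.     0.     0.   ]
top [[ 0.007 -0.996  0.093  0.348]
 [-1.    -0.006  0.009  0.017]
 [-0.009 -0.093 -0.996  1.65 ]
 [ 0.     0.     0.     1.   ]] 485.1146651944538 [-0.209  0.     0.     0.     0.   ]
{'clock': 0.1, 'joint_pos': array([-60.268,  20.586,   0.641,  -0.018, -70.137, -16.507]), 'qvel': array([-0.035, -0.015,  0.185,  0.163,  0.088, -0.027]), 'tau': array([ -0.002, -58.416,  29.375,   7.016,   0.01 ,  -0.   ]), 'tool_pos': array([ 0.154, -0.657,  0.234]), 'orientation': array([ 179.916,   -0.007, -166.781]), 'force': array([ 0.347, -0.321,  0.036]), 'moment': array([0.041, 0.012, 0.016]), 'gripper_force': 0.0, 'opening': 0.0876108026178073}
```

View pics/scene0.png

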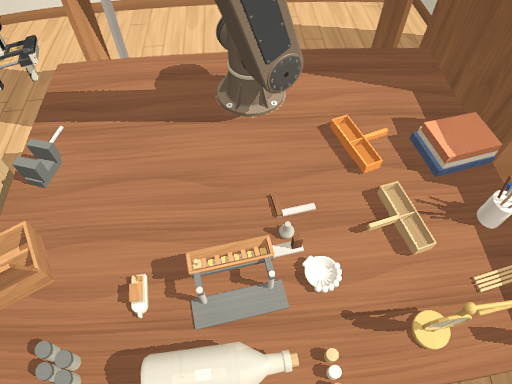

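View pics/top0.png

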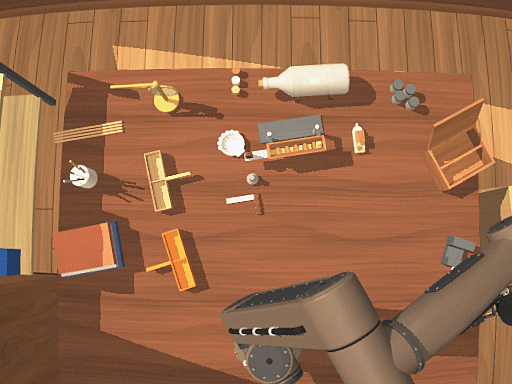

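The scene picture shows the hopper at (230,255) with its tab at (297,243), the pale tray at (407,217) with its handle at (372,224), and an orange look-alike at (357,142). The stopper is at (287,229), the square at (295,209), the dish at (322,272) and the boat at (138,293). Next I'll measure them and zoom in.

Run:
```python
from h import *
np.set_printoptions(precision=3,suppress=True)
s=load("scene");t=load("top")
P=cloud(s);Q=cloud(t)
np.save("pics/P.npy",P)
for n,(u,v) in dict(tab=(297,242),stop=(287,227),post1=(202,292),post2=(271,268),boat=(138,293),dish=(322,272),sq1=(275,205),sq2=(315,207),hopL=(187,256),hopR=(271,242),traycnr1=(390,184),tc2=(432,245),trayhandle=(372,226),orangehandle=(383,131),plate=(240,305),desk=(150,200)).items(): print(n,P[v,u])
a=cv2.cvtColor(s["p"],cv2.COLOR_RGB2BGR)
c1=cv2.resize(a[190:330,175:345],None,fx=4.4,fy=4.2,interpolation=3)[:590]
cv2.imwrite("pics/c1.png",c1)
cv2.imwrite("pics/c2.png",cv2.resize(a[105:260,325:440],None,fx=3.5,fy=3.5,interpolation=3))
```

```text
tab [0.625 0.068 0.102]
stop [0.557 0.057 0.048]
post1 [ 0.72  -0.148  0.086]
post2 [0.676 0.004 0.085]
boat [ 0.699 -0.301  0.041]
dish [0.664 0.135 0.001]
sq1 [0.47  0.037 0.013]
sq2 [0.479 0.147 0.004]
hopL [ 0.643 -0.179  0.106]
hopR [ 0.572  0.017 -0.001]
traycnr1 [0.443 0.359 0.042]
tc2 [0.631 0.421 0.034]
trayhandle [0.567 0.275 0.04 ]
orangehandle [0.246 0.395 0.041]
plate [ 0.73  -0.07   0.005]
desk [ 0.422 -0.306  0.002]
```

View pics/c1.png

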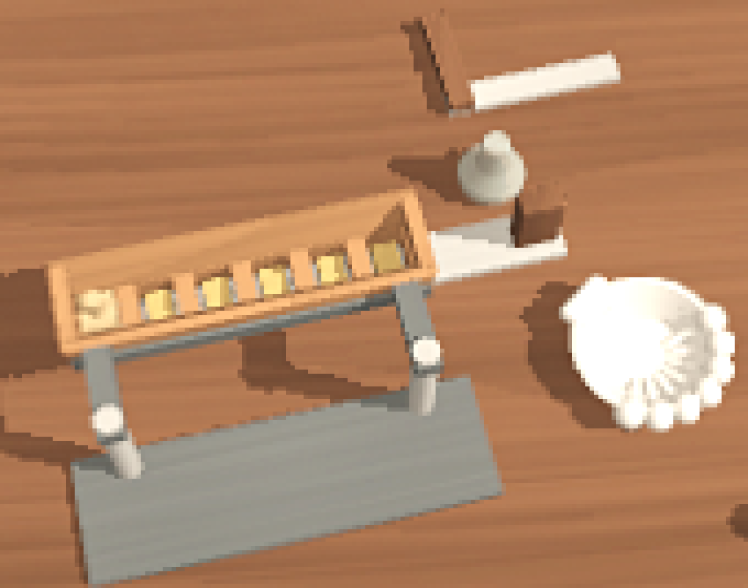

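View pics/c2.png

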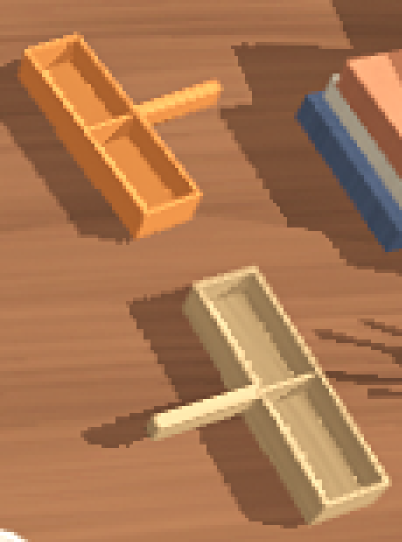

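The first bay (crop about 97,310) holds the pale plug, so the blocks sit at y = -45, -15, 15, 45 and 75. That puts the divider at hopper y = 0. The pale tray has the wooden look, and the orange one is plain and saturated. Next come the poses.

```bash
cat > fit.py <<'E'
from h import *
np.set_printoptions(precision=4,suppress=True)
def rect(P,box,z0,z1):
    q=P.reshape(-1,3); x0,x1,y0,y1=box
    m=(q[:,0]>x0)&(q[:,0]<x1)&(q[:,1]>y0)&(q[:,1]<y1)&(q[:,2]>z0)&(q[:,2]<z1)
    q=q[m]; r=cv2.minAreaRect((q[:,:2]*1000).astype(np.float32)); return len(q),r,q[:,2].mean()
E
python3 - <<'E'
from fit import *
for n in("scene","top"):
    P=cloud(load(n)); print(n)
    print("hop",rect(P,(.5,.72,-.22,.05),.098,.115))
    print("tab",rect(P,(.55,.68,.04,.12),.1,.12))
    print("rim",rect(P,(.4,.68,.3,.48),.036,.05))
    print("handle",rect(P,(.5,.62,.24,.32),.034,.05))
    print("stop",rect(P,(.5,.62,.0,.1),.03,.06))
    print("sq",rect(P,(.4,.53,.0,.17),.006,.03))
    print("dish",rect(P,(.58,.75,.08,.22),.01,.03))
    print("boat",rect(P,(.6,.8,-.36,-.25),.012,.06))
    print("plate",rect(P,(.64,.8,-.2,.05),.003,.012))
E
```

```text
scene
hop (813, ((642.3306274414062, -84.5933837890625), (53.818336486816406, 189.97105407714844), 9.313410758972168), np.float64(0.10443323791034287))
tab (88, ((618.1091918945312, 68.39291381835938), (15.069267272949219, 23.595809936523438), 11.6235990524292), np.float64(0.11123374387622437))
rim (484, ((544.3653564453125, 354.18621826171875), (200.70913696289062, 110.20295715332031), 13.057781219482422), np.float64(0.04037459311527858))
handle (103, ((558.5851440429688, 293.41546630859375), (13.020087242126465, 53.282440185546875), 13.300668716430664), np.float64(0.040630319840350766))
stop (66, ((550.8035888671875, 57.77413558959961), (16.613115310668945, 17.644155502319336), 6.230371475219727), np.float64(0.04483724183428426))
sq (164, ((456.05609130859375, 85.97550201416016), (71.642333984375, 106.38558197021484), 9.76551342010498), np.float64(0.01124273431751908))
dish (659, ((670.2539672851562, 133.13092041015625), (94.75186920166016, 87.04691314697266), 5.487819671630859), np.float64(0.01934026510050903))
boat (615, ((696.111328125, -305.5144348144531), (101.33557891845703, 
[... 851 characters left out ...]
109771728516), (28.46721076965332, 88.37222290039062), 64.7906265258789), np.float64(0.04624983757124659))
sq (232, ((465.2039794921875, 82.66532135009766), (129.68479919433594, 163.60061645507812), 0.29354116320610046), np.float64(0.009913009074714672))
dish (323, ((652.1937866210938, 155.4340362548828), (117.95269775390625, 136.28587341308594), 11.631141662597656), np.float64(0.01873811730595842))
boat (283, ((687.2337036132812, -307.88677978515625), (64.12190246582031, 97.24410247802734), 68.16089630126953), np.float64(0.029295909130447287))
plate (1047, ((722.3490600585938, -75.39755249023438), (248.4727020263672, 156.14292907714844), 89.05054473876953), np.float64(0.006252153433649986))
```

```bash
cat > plan.py <<'E'
# how far to go: per-row shift in tool axes (cm) and turn (rad); tool pointing down
import sys
from h import *
def plan(pos,yaw,o=None):
    o=o or ctrl.get_obs(); p=np.array(o["tool_pos"]); y=o["orientation"][2]; r0=o["orientation"]
    d=(yaw-y+180)%360-180; D=np.array(pos)-p
    n=int(np.ceil(max(np.linalg.norm(D)/.045,abs(d)/8,1)))
    print("t %.2f"%o["clock"],"at",p.round(4),r0.round(2),"rows",n,"turn/row %.4f"%(-np.radians(d)/n))
    for i in range(n):
        a=np.radians(y+d*i/n); c,s=np.cos(a),np.sin(a); e=D/n*100
        print("%.2f %.2f %.2f"%(c*e[0]+s*e[1],s*e[0]-c*e[1],-e[2]))
if __name__=="__main__":
    v=[float(x) for x in sys.argv[1:]]; plan(v[:3],v[3])
E
python3 plan.py .48 -.2 .27 -120
python3 - <<'E'
from h import *
from plan import plan
o=dict(tool_pos=[.48,-.2,.27],orientation=np.array([180,0,-120.]),clock=0)
plan([.54,.288,.20],-76.9,o)
E
```

```text
t 0.10 at [ 0.1543 -0.6567  0.2337] [ 1.7992e+02 -1.0000e-02 -1.6678e+02] rows 13 turn/row -0.0628
-3.24 2.85 -0.28
-3.41 2.64 -0.28
-3.57 2.42 -0.28
-3.72 2.19 -0.28
-3.85 1.95 -0.28
-3.96 1.71 -0.28
-4.06 1.45 -0.28
-4.15 1.20 -0.28
-4.21 0.93 -0.28
-4.26 0.67 -0.28
-4.30 0.40 -0.28
-4.31 0.13 -0.28
-4.31 -0.14 -0.28
t 0.00 at [ 0.48 -0.2   0.27] [ 180.    0. -120.] rows 12 turn/row -0.0627
-3.77 1.60 0.58
-3.86 1.36 0.58
-3.94 1.12 0.58
-4.00 0.87 0.58
-4.05 0.61 0.58
-4.08 0.36 0.58
-4.10 0.10 0.58
-4.09 -0.15 0.58
-4.08 -0.41 0.58
-4.04 -0.66 0.58
-3.99 -0.92 0.58
-3.93 -1.16 0.58
```

>>> move_arm:
  moves: [8.7,-3.24,2.85,-0.28,0,0,-0.063,8.7,-3.4,2.65,-0.28,0,0,-0.063,8.7,-3.55,2.4,-0.28,0,0,-0.063,8.7,-3.7,2.2,-0.28,0,0,-0.063,8.7,-3.85,1.95,-0.28,0,0,-0.063,8.7,-3.95,1.7,-0.28,0,0,-0.063,8.7,-4.05,1.45,-0.28,0,0,-0.063,8.7,-4.15,1.2,-0.28,0,0,-0.063]

```text
clock: 0.9
tool_pos: [0.3544, -0.3745, 0.2569]
orientation: [180.0, 0.0, -137.8]
force: [0.5, -0.6, 0.8]
opening: 0.0872
gripper_force: 0.0
```

>>> move_arm:
  moves: [8.7,-4.2,0.95,-0.28,0,0,-0.063,8.7,-4.25,0.65,-0.28,0,0,-0.063,8.7,-4.3,0.4,-0.28,0,0,-0.063,8.7,-4.3,0.1,-0.28,0,0,-0.063,8.7,-4.3,-0.15,-0.28,0,0,-0.063]

```text
clock: 1.4
tool_pos: [0.4794, -0.1991, 0.271]
orientation: [180.0, 0.0, -119.7]
force: [1.1, -0.5, -0.1]
opening: 0.0868
gripper_force: 0.0
```

```bash
python3 - <<'E'
from h import *
s=snap("wrist","w1.png")
E
python3 plan.py .55 .288 .16 -76.9
```

```text
t 1.45 at [ 0.4828 -0.1959  0.2713] [-1.7992e+02  8.0000e-02 -1.1937e+02] rows 12 turn/row -0.0618
-3.79 1.49 0.93
-3.87 1.25 0.93
-3.94 1.01 0.93
-4.00 0.77 0.93
-4.04 0.52 0.93
-4.06 0.27 0.93
-4.07 0.02 0.93
-4.06 -0.24 0.93
-4.04 -0.49 0.93
-4.00 -0.73 0.93
-3.95 -0.98 0.93
-3.88 -1.22 0.93
```

View pics/w1.png

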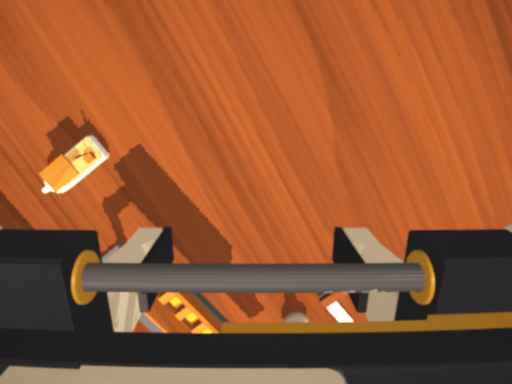

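The wrist picture shows the boat at (75,165) and the hopper partly hidden behind the fingers at (180,310). I'll go on to the tray.

>>> move_arm:
  moves: [8.7,-3.8,1.5,0.93,0,0,-0.062,8.7,-3.87,1.25,0.93,0,0,-0.062,8.7,-3.95,1.0,0.93,0,0,-0.062,8.7,-4.0,0.77,0.93,0,0,-0.062,8.7,-4.05,0.52,0.93,0,0,-0.062,8.7,-4.05,0.27,0.93,0,0,-0.062,8.7,-4.05,0.02,0.93,0,0,-0.062,8.7,-4.05,-0.25,0.93,0,0,-0.062]

```text
clock: 2.25
tool_pos: [0.5259, 0.1228, 0.1961]
orientation: [180.0, -0.0, -91.3]
force: [1.1, -1.0, -0.5]
opening: 0.0872
gripper_force: 0.0
```

>>> move_arm:
  moves: [6,-4.05,-0.5,0.93,0,0,-0.062,6,-4.0,-0.73,0.93,0,0,-0.062,6,-3.95,-1.0,0.93,0,0,-0.062,6,-3.9,-1.2,0.93,0,0,-0.062,6,0,0,0,0,0,0]

```text
clock: 2.75
tool_pos: [0.5494, 0.2861, 0.1569]
orientation: [179.9, -0.1, -76.9]
force: [-0.2, -0.5, -0.2]
opening: 0.0607
gripper_force: 0.0
```

```bash
python3 - <<'E'
from fit import *
s=snap("wrist","w2.png"); P=cloud(s)
print("rim",rect(P,(.4,.68,.25,.48),.036,.05))
print("handle",rect(P,(.5,.62,.24,.335),.034,.05))
E
python3 plan.py .56 .288 .02 -76.9
```

```text
rim (2769, ((539.7166748046875, 335.47943115234375), (137.5696258544922, 144.05174255371094), 13.061976432800293), np.float64(0.040887332870980224))
handle (1042, ((558.4436645507812, 301.8305358886719), (11.976062774658203, 70.08876037597656), 13.535365104675293), np.float64(0.041606600599509665))
t 2.80 at [0.5491 0.2842 0.1575] [ 1.7986e+02 -7.0000e-02 -7.7080e+01] rows 4 turn/row -0.0008
-0.03 -0.29 3.44
-0.03 -0.29 3.44
-0.03 -0.29 3.44
-0.03 -0.29 3.44
```

View pics/w2.png

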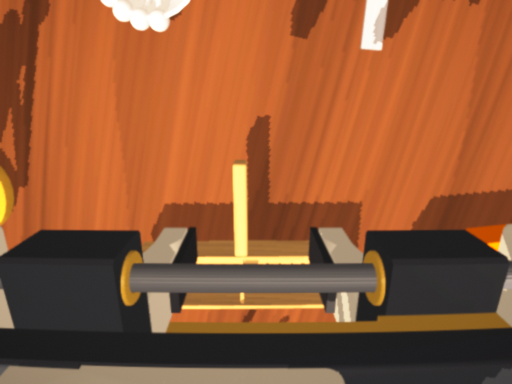

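The wrist picture shows the handle bar at (240,210), between the jaws, with the tray ahead of it. I'll descend with a small sideways correction.

>>> move_arm:
  moves: [6,0,-1.25,1.0,0,0,0,6,0,0,3.5,0,0,0,6,0,0,3.5,0,0,0,6,0,0,3.4,0,0,0,6,0,0,2.3,0,0,0,6,0,0,0,0,0,0]

```text
clock: 3.4
tool_pos: [0.5603, 0.2823, 0.0186]
orientation: [179.7, -0.2, -77.4]
force: [-0.7, -0.7, -0.6]
opening: 0.06
gripper_force: 0.0
```

>>> move_arm:
  moves: [0.5,0,0,0,0,0,0,0.5,0,0,0,0,0,0,0.5,0,0,0,0,0,0,0.5,0,0,0,0,0,0,0.5,0,0,0,0,0,0]

```text
clock: 3.9
tool_pos: [0.5621, 0.2856, 0.0232]
orientation: [-179.9, 0.0, -77.2]
force: [0.2, 0.1, 0.0]
opening: 0.0254
gripper_force: 0.0
```

>>> move_arm:
  moves: [0.5,0,0,0.3,0,0,0,0.5,0,0,0,0,0,0,0.5,0,0,0,0,0,0,0.5,0,0,0,0,0,0,0.5,0,0,0,0,0,0]

```text
clock: 4.4
tool_pos: [0.5617, 0.2852, 0.0192]
orientation: [180.0, -0.0, -77.2]
force: [0.2, 0.1, -0.3]
opening: 0.0121
gripper_force: 29.9
```

>>> move_arm:
  moves: [0.5,0,0,-0.5,0,0,0,0.5,0,0,-1.5,0,0,0,0.5,0,0,-2,0,0,0,0.5,0,0,-2,0,0,0,0.5,0,0,-2,0,0,0,0.5,0,0,-2,0,0,0,0.5,0,0,-2,0,0,0,0.5,0,0,-1,0,0,0]

```text
clock: 5.2
tool_pos: [0.5625, 0.2857, 0.1517]
orientation: [-179.9, 0.1, -77.2]
force: [0.7, 1.0, -2.3]
opening: 0.0119
gripper_force: 30.0
```

```bash
python3 - <<'E'
from fit import *
P=cloud(snap("scene","s2.png"))
for z in((.14,.2),): print(rect(P,(.4,.66,.3,.48),*z))
Q=P.reshape(-1,3);m=(Q[:,0]>.4)&(Q[:,0]<.66)&(Q[:,1]>.36)&(Q[:,1]<.48)&(Q[:,2]>.1);print(np.percentile(Q[m][:,2],[5,50,95]))
E
python3 plan.py .46 .09 .15 -125;python3 - <<'E'
from h import *
from plan import plan
o=dict(tool_pos=[.46,.09,.15],orientation=np.array([180,0,-125.]),clock=0)
plan([.44,-.118,.15],-170.6,o)
E
```

```text
(830, ((559.9520263671875, 358.9651794433594), (199.9813690185547, 113.66340637207031), 43.33204650878906), np.float64(0.15782565878528668))
[0.143  0.1712 0.5702]
t 5.25 at [0.5629 0.2859 0.1526] [-1.7979e+02  9.0000e-02 -7.7210e+01] rows 6 turn/row 0.1390
2.80 2.40 0.04
3.11 1.98 0.04
3.35 1.53 0.04
3.53 1.05 0.04
3.65 0.55 0.04
3.69 0.04 0.04
t 0.00 at [0.46 0.09 0.15] [ 180.    0. -125.] rows 6 turn/row 0.1326
3.03 -1.72 -0.00
2.78 -2.10 -0.00
2.48 -2.45 -0.00
2.13 -2.76 -0.00
1.75 -3.01 -0.00
1.33 -3.22 -0.00
```

>>> move_arm:
  moves: [0.5,2.8,2.4,0,0,0,0.139,0.5,3.1,2.0,0,0,0,0.139,0.5,3.35,1.55,0,0,0,0.139,0.5,3.55,1.05,0,0,0,0.139,0.5,3.65,0.55,0,0,0,0.139,0.5,3.7,0.05,0,0,0,0.139]

```text
clock: 5.85
tool_pos: [0.4571, 0.0878, 0.1487]
orientation: [180.0, -0.1, -125.3]
force: [0.7, -0.8, -0.6]
opening: 0.0118
gripper_force: 29.9
```

>>> move_arm:
  moves: [0.5,3.03,-1.7,0,0,0,0.133,0.5,2.8,-2.1,0,0,0,0.133,0.5,2.5,-2.45,0,0,0,0.133,0.5,2.15,-2.75,0,0,0,0.133,0.5,1.75,-3.0,0,0,0,0.133,0.5,1.35,-3.2,0,0,0,0.133,0.5,0,0,0,0,0,0,0.5,0,0,0,0,0,0]

```text
clock: 6.65
tool_pos: [0.4366, -0.1195, 0.1488]
orientation: [180.0, -0.1, -170.8]
force: [-0.3, 0.3, -1.6]
opening: 0.0119
gripper_force: 30.0
```

```bash
python3 - <<'E'
from fit import *
P=cloud(snap("scene","s3.png"))
print(rect(P,(.49,.585,-.25,.02),.11,.2))
Q=P.reshape(-1,3)
for y0,y1 in((-.21,-.14),(-.07,0)):
  for z in (0,):
    m=(Q[:,0]>.49)&(Q[:,0]<.57)&(Q[:,1]>y0)&(Q[:,1]<y1)&(Q[:,2]>.08)&(Q[:,2]<.22);print(np.percentile(Q[m][:,2],[2,10,50,90,98]))
E
python3 plan.py .44 -.118 .04 -170.6
```

```text
(2667, ((525.162109375, -104.24891662597656), (71.78816986083984, 199.25341796875), 9.463939666748047), np.float64(0.15218748836228774))
[0.1387 0.1399 0.1458 0.1708 0.1729]
[0.1386 0.1399 0.1489 0.1706 0.1729]
t 6.70 at [ 0.4369 -0.1189  0.1489] [ 1.7999e+02 -3.0000e-02 -1.7073e+02] rows 3 turn/row -0.0007
-0.11 0.01 3.63
-0.11 0.01 3.63
-0.11 0.01 3.63
```

View pics/s3.png

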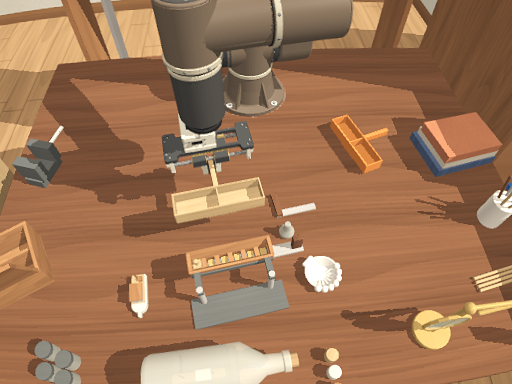

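The picture shows the tray held level in front of the hopper, between (172,205) and (265,190). Both rims are at about 0.172 m. Next I lower it to just above the desk.

>>> move_arm:
  moves: [0.5,-0.3,0,3.6,0,0,0.002,0.5,0,0,3.6,0,0,0,0.5,0,0,3.0,0,0,0,0.5,0,0,1.8,0,0,0,0.5,0,0,0.4,0,0,0,0.5,0,0,0,0,0,0]

```text
clock: 7.3
tool_pos: [0.4401, -0.1177, 0.025]
orientation: [-180.0, -0.1, -170.7]
force: [-0.2, 0.5, -0.7]
opening: 0.0117
gripper_force: 30.0
```

Run:
```python
from fit import *
P=cloud(snap("scene","s4.png"))
q=P.reshape(-1,3); o=ctrl.get_obs(); print(o["tool_pos"],o["orientation"])
t=np.radians(9.4); X=np.array([np.cos(t),np.sin(t)]);Y=np.array([-X[1],X[0]]); O=np.array([.6423,-.0846])
w=q[:,:2]-O; hx=w@X*1000; hy=w@Y*1000; z=q[:,2]
m=(hx>-137)&(hx<-70)&(abs(hy)<130)&(z>.042)&(z<.056)
print(m.sum(),cv2.minAreaRect(np.c_[hx,hy][m].astype(np.float32)),z[m].mean())
print("tcp hopper",(o["tool_pos"][:2]-O)@np.c_[X,Y]*1000)
m=(abs(hx)<60)&(abs(hy)<130)&(z>.101)&(z<.112)
print("hop",m.sum(),cv2.minAreaRect(np.c_[hx,hy][m].astype(np.float32)))
m=(abs(hx)<30)&(hy>130)&(z>.107)&(z<.12)
print("tab",m.sum(),cv2.minAreaRect(np.c_[hx,hy][m].astype(np.float32)))
```

```text
[ 0.4407 -0.1177  0.0258] [-179.9916    0.0098 -170.7482]
406 ((-107.89945983886719, 0.06060791015625), (58.06519317626953, 200.74598693847656), 0.019929006695747375) 0.04640423305928006
tcp hopper [-204.303     0.2498]
hop 687 ((0.2987480163574219, -0.2814483642578125), (53.577274322509766, 189.89691162109375), 0.27195414900779724)
tab 96 ((3.552309989929199, 444.40521240234375), (602.063232421875, 14.086751937866211), 89.55805206298828)
```

>>> move_arm:
  moves: [0.5,-1,0,0,0,0,0,0.5,-1.5,0,0,0,0,0,0.5,-1.7,0,0,0,0,0,0.5,-1.7,0,0,0,0,0,0.5,-1.7,0,0,0,0,0,0.5,-1.7,0,0,0,0,0,0.5,-1.2,0,0,0,0,0,0.5,-0.3,0,0,0,0,0]

```text
clock: 8.15
tool_pos: [0.5489, -0.1008, 0.0261]
orientation: [-180.0, 0.1, -170.8]
force: [0.1, 0.4, -0.8]
opening: 0.012
gripper_force: 30.0
```

>>> move_arm:
  moves: [0.5,0,0,0.3,0,0,0,0.5,0,0,0.2,0,0,0,0.5,0,0,0,0,0,0]

```text
clock: 8.45
tool_pos: [0.5457, -0.1013, 0.02]
orientation: [180.0, -0.1, -170.9]
force: [0.4, -0.3, -1.1]
opening: 0.0117
gripper_force: 30.0
```

```bash
cat > hop.py <<'E'
from fit import *
t=np.radians(9.5); X=np.array([np.cos(t),np.sin(t)]);Y=np.array([-X[1],X[0]]); O=np.array([.6423,-.0848])
def H(P):
    q=P.reshape(-1,3); w=q[:,:2]-O; return w@X*1000,w@Y*1000,q[:,2]*1000
def W(x,y): return O+(x*X+y*Y)/1000
def box(h,x0,x1,y0,y1,z0,z1):
    hx,hy,z=h; m=(hx>x0)&(hx<x1)&(hy>y0)&(hy<y1)&(z>z0)&(z<z1)
    return m.sum(),cv2.minAreaRect(np.c_[hx,hy][m].astype(np.float32)) if m.sum() else None,z[m].mean()
E
python3 - <<'E'
from hop import *
s=snap("scene","s5.png");h=H(cloud(s)); o=ctrl.get_obs(); print(o["tool_pos"],o["orientation"],(o["tool_pos"][:2]-O)@np.c_[X,Y]*1000)
print(box(h,-40,45,-130,130,36,48)); print(box(h,-40,45,-130,-60,36,48));print(box(h,-40,45,60,130,36,48))
cv2.imwrite("pics/s5c.png",cv2.resize(cv2.cvtColor(s["p"],cv2.COLOR_RGB2BGR)[140:340,110:350],None,fx=3,fy=3,interpolation=3))
E
```

```text
[ 0.546  -0.1013  0.0202] [ 179.9946   -0.0415 -170.8549] [-97.6698  -0.3416]
(np.int64(188), ((17.971595764160156, -0.102020263671875), (200.29335021972656, 23.025447845458984), 88.95853424072266), np.float64(40.778958434350876))
(np.int64(36), ((23.394243240356445, -84.17835998535156), (44.15696716308594, 18.515304565429688), 61.24727249145508), np.float64(41.30164014257329))
(np.int64(30), ((24.20801544189453, 82.71978759765625), (15.586392402648926, 43.419559478759766), 23.97516441345215), np.float64(41.18024376546619))
```

View pics/s5c.png

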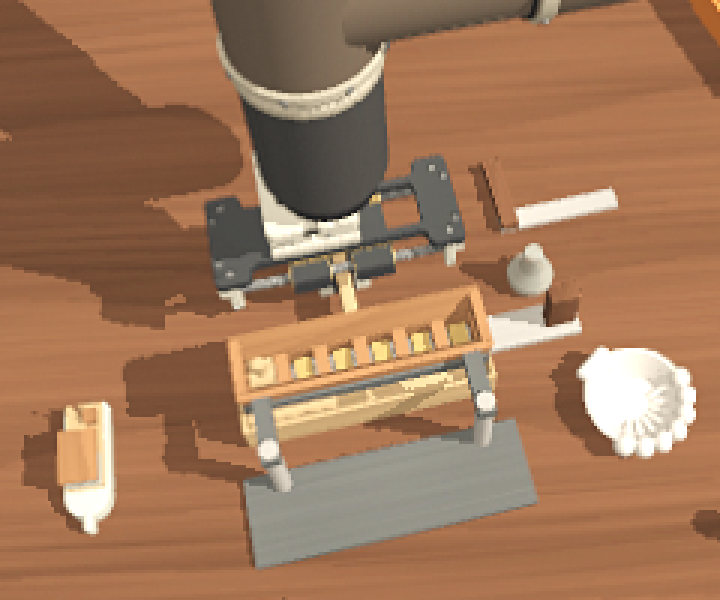

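The crop shows the tray centred under the hopper between (245,440) and (495,375), with its handle reaching out in front. I'll release it and rise.

>>> move_arm:
  moves: [0.5,0,0,0.08,0,0,0,2,0,0,0,0,0,0,4,0,0,0,0,0,0,4,0,0,0,0,0,0,4,0,0,0,0,0,0,4,0,0,0,0,0,0]

```text
clock: 9.1
tool_pos: [0.5469, -0.1011, 0.0196]
orientation: [-180.0, 0.0, -170.8]
force: [-0.3, 0.0, -0.2]
opening: 0.0394
gripper_force: 0.0
```

>>> move_arm:
  moves: [4,0,0,-1,0,0,0,4,0,0,-2,0,0,0,4,0,0,-3,0,0,0,4,0,0,-4,0,0,0,4,0,0,-4,0,0,0,4,0,0,-2,0,0,0,4,0,0,0,0,0,0]

```text
clock: 9.8
tool_pos: [0.5487, -0.1011, 0.1842]
orientation: [-180.0, 0.4, -170.8]
force: [0.3, -0.5, -0.2]
opening: 0.04
gripper_force: 0.0
```

```bash
python3 - <<'E'
from hop import *
s=snap("scene","s6.png");h=H(cloud(s)); 
print(box(h,-40,45,-130,130,36,48)); print("handle",box(h,-118,-35,-30,30,36,48));print("tab",box(h,-30,30,130,190,107,117)); print("hop",box(h,-60,60,-130,130,101,112))
print(W(0,155))
E
python3 plan.py .6167 .0681 .16 -80.5
```

```text
(np.int64(183), ((18.53873062133789, -0.27999114990234375), (199.5128631591797, 25.40465545654297), 88.50283813476562), np.float64(40.39938793689996))
handle (np.int64(105), ((-86.23184204101562, -0.7794351577758789), (58.55091857910156, 12.017556190490723), 0.018637772649526596), np.float64(41.86408442782917))
tab (np.int64(74), ((1.1696391105651855, 155.52273559570312), (14.802926063537598, 23.943708419799805), 2.4314558506011963), np.float64(113.18680066448977))
hop (np.int64(684), ((0.14636993408203125, 0.10404205322265625), (189.86627197265625, 53.75933837890625), 89.85466766357422), np.float64(105.43190015654801))
[0.6167 0.0681]
t 9.85 at [ 0.5476 -0.101   0.182 ] [-180.      0.24 -170.84] rows 12 turn/row -0.1314
-0.79 1.30 0.18
-0.96 1.18 0.18
-1.10 1.05 0.18
-1.23 0.90 0.18
-1.34 0.73 0.18
-1.42 0.55 0.18
-1.48 0.35 0.18
-1.51 0.16 0.18
-1.52 -0.04 0.18
-1.50 -0.24 0.18
-1.46 -0.44 0.18
-1.39 -0.62 0.18
```

>>> move_arm:
  moves: [4,-0.8,1.3,0.1,0,0,-0.131,4,-0.95,1.2,0,0,0,-0.131,4,-1.1,1.05,0,0,0,-0.131,4,-1.25,0.9,0,0,0,-0.131,4,-1.35,0.75,0,0,0,-0.131,4,-1.4,0.55,0,0,0,-0.131,4,-1.5,0.35,0,0,0,-0.131,4,-1.5,0.15,0,0,0,-0.131]

```text
clock: 10.65
tool_pos: [0.5924, 0.0124, 0.1775]
orientation: [179.9, -0.1, -110.5]
force: [0.2, -0.6, -0.6]
opening: 0.0403
gripper_force: 0.0
```

>>> move_arm:
  moves: [4,-1.5,-0.05,0,0,0,-0.131,4,-1.5,-0.25,0,0,0,-0.131,4,-1.45,-0.45,0,0,0,-0.131,4,-1.4,-0.6,0,0,0,-0.131,4,0,0,0,0,0,0,4,0,0,0,0,0,0]

```text
clock: 11.25
tool_pos: [0.6155, 0.0679, 0.1776]
orientation: [179.9, -0.0, -80.9]
force: [-0.6, -0.2, -0.1]
opening: 0.0399
gripper_force: 0.0
```

Run:
```python
from hop import *
o=ctrl.get_obs(); print((o["tool_pos"][:2]-O)@np.c_[X,Y]*1000,o["tool_pos"],o["orientation"])
h=H(cloud(snap("wrist","w3.png")));print("tab",box(h,-30,30,130,190,107,117))
```

```text
[ -1.2206 154.9891] [0.6155 0.0679 0.1776] [179.8869  -0.0184 -80.8966]
tab (np.int64(661), ((2.7735772132873535, 155.17141723632812), (24.307140350341797, 13.71567440032959), 89.26233673095703), np.float64(113.40376914839825))
```

>>> move_arm:
  moves: [4,0,-0.27,0.9,0,0,-0.007,4,0,0,2.5,0,0,0,4,0,0,2.5,0,0,0,4,0,0,2,0,0,0,4,0,0,1,0,0,0,4,0,0,0,0,0,0]

```text
clock: 11.9
tool_pos: [0.6178, 0.0676, 0.0878]
orientation: [179.8, -0.0, -80.4]
force: [0.4, -0.0, 0.3]
opening: 0.0398
gripper_force: 0.0
```

>>> move_arm:
  moves: [0.8,0,0,0,0,0,0,0.8,0,0,0,0,0,0,0.8,0,0,0,0,0,0,0.8,0,0,0,0,0,0,0.8,0,0,0,0,0,0]

```text
clock: 12.4
tool_pos: [0.6185, 0.0683, 0.0903]
orientation: [180.0, 0.0, -80.4]
force: [-4.4, -0.5, 5.8]
opening: 0.0135
gripper_force: 30.0
```

Run:
```python
from hop import *
o=ctrl.get_obs(); print((o["tool_pos"][:2]-O)@np.c_[X,Y]*1000,o["tool_pos"],o["orientation"],o["force"],o["opening"],o["gripper_force"])
```

```text
[  1.7555 154.9353] [0.6185 0.0683 0.0903] [179.9902   0.0046 -80.3954] [-4.4029 -0.5351  5.8395] 0.013489631260222321 29.998950362205505
```

>>> move_arm:
  moves: [0.8,-0.5,0,0,0,0,0,0.8,-1,0,0,0,0,0,0.8,-1,0,0,0,0,0,0.8,-1,0,0,0,0,0,0.8,-1,0,0,0,0,0,0.8,-1,0,0,0,0,0,0.8,-1,0,0,0,0,0,0.8,0,0,0,0,0,0]

```text
clock: 13.2
tool_pos: [0.6079, 0.1337, 0.0903]
orientation: [-180.0, 0.0, -80.3]
force: [-3.2, 1.5, 6.0]
opening: 0.0139
gripper_force: 30.0
```

```bash
cat > chk.py <<'E'
from hop import *
import sys
o=ctrl.get_obs(); print((o["tool_pos"][:2]-O)@np.c_[X,Y]*1000,o["orientation"].round(2),o["force"],o["opening"])
s=snap("scene","chk_%s.png"%sys.argv[1]);h=H(cloud(s))
print("tray",box(h,-40,45,-130,130,34,48)); print("handle",box(h,-118,-35,-30,30,34,48))
hx,hy,z=h
for y in range(-75,76,30):
    m=(abs(hx)<6)&(abs(hy-y)<5)&(z<110); print(y,m.sum(),np.median(z[m]).round(1) if m.any() else None)
E
python3 chk.py a
```

```text
[  2.1195 221.19  ] [-179.96    0.02  -80.34] [-3.1544  1.5341  6.0241] 0.013921503340980503
tray (np.int64(203), ((18.370059967041016, -0.16844940185546875), (199.7574005126953, 24.13470458984375), 88.70219421386719), np.float64(39.749455469458645))
handle (np.int64(105), ((-86.2594985961914, -0.8469557762145996), (58.63398361206055, 11.864867210388184), 0.13265958428382874), np.float64(41.94618626267246))
-75 31 97.4
-45 2 9.8
-15 31 79.3
15 32 79.1
45 30 79.2
75 29 79.5
```

The first block has dropped and the tray hasn't moved. I'll continue to the stop point.

>>> move_arm:
  moves: [0.8,-0.6,0,0,0,0,0,0.8,-1,0,0,0,0,0,0.8,-1,0,0,0,0,0,0.8,-1,0,0,0,0,0,0.8,-1,0,0,0,0,0,0.8,-1,0,0,0,0,0,0.8,-1,0,0,0,0,0,0.8,0,0,0,0,0,0]

```text
clock: 14.05
tool_pos: [0.5972, 0.1993, 0.0903]
orientation: [-179.9, 0.0, -80.3]
force: [-1.9, 0.8, 5.8]
opening: 0.0141
gripper_force: 30.0
```

>>> move_arm:
  moves: [0.8,-0.5,0,0,0,0,0,0.8,-0.5,0,0,0,0,0,0.8,-0.4,0,0,0,0,0,0.8,0,0,0,0,0,0]

```text
clock: 14.45
tool_pos: [0.5951, 0.2126, 0.0904]
orientation: [-179.9, 0.0, -80.3]
force: [-0.5, 0.7, 5.4]
opening: 0.0137
gripper_force: 30.0
```

```bash
python3 chk.py b
```

```text
[  2.5392 301.064 ] [-179.9     0.04  -80.35] [-0.4553  0.6848  5.3782] 0.013670770909918606
tray (np.int64(204), ((1.7506694793701172, -0.40756988525390625), (53.89546585083008, 199.80209350585938), 0.21913225948810577), np.float64(39.99045637108843))
handle (np.int64(105), ((-85.43162536621094, -0.8331198692321777), (59.499542236328125, 11.864521026611328), 0.11477764695882797), np.float64(42.36398031962322))
-75 32 95.0
-45 2 12.1
-15 0 None
15 0 None
45 8 10.8
75 31 79.0
```

All four blocks have dropped and the fifth is still in place (top at z 79 mm). Now I close the gate.

>>> move_arm:
  moves: [0.8,1,0,0,0,0,0,0.8,1.5,0,0,0,0,0,0.8,1.5,0,0,0,0,0,0.8,1.5,0,0,0,0,0,0.8,1.5,0,0,0,0,0,0.8,1.5,0,0,0,0,0,0.8,1.5,0,0,0,0,0,0.8,1.5,0,0,0,0,0]

```text
clock: 15.3
tool_pos: [0.6136, 0.0981, 0.0903]
orientation: [-180.0, 0.0, -80.4]
force: [-4.6, 1.1, 9.0]
opening: 0.0138
gripper_force: 30.0
```

>>> move_arm:
  moves: [0.8,1,0,0,0,0,0,0.8,1,0,0,0,0,0,0.8,0.7,0,0,0,0,0,0.8,0.4,0,0,0,0,0,0.8,0,0,0,0,0,0]

```text
clock: 15.8
tool_pos: [0.6187, 0.067, 0.0903]
orientation: [180.0, -0.0, -80.4]
force: [-3.7, -2.3, 8.0]
opening: 0.0137
gripper_force: 30.0
```

```bash
python3 chk.py c
```

```text
[  1.7402 153.6028] [179.98  -0.01 -80.41] [-3.7106 -2.319   8.0365] 0.013689420252386158
tray (np.int64(196), ((18.145328521728516, -0.02136993408203125), (199.98609924316406, 24.835939407348633), 89.02446746826172), np.float64(40.11837146652127))
handle (np.int64(105), ((-86.269775390625, -0.8371009826660156), (60.362518310546875, 11.980450630187988), 0.23346757888793945), np.float64(42.05165023042405))
-75 30 97.3
-45 17 67.8
-15 16 68.0
15 18 68.0
45 22 67.4
75 28 78.8
```

>>> move_arm:
  moves: [0.8,0.3,0,0,0,0,0,0.8,0.1,0,0,0,0,0,0.8,0,0,0,0,0,0]

```text
clock: 16.15
tool_pos: [0.6192, 0.0637, 0.0903]
orientation: [180.0, 0.0, -80.4]
force: [-4.9, -0.5, 8.9]
opening: 0.0137
gripper_force: 30.0
```

>>> move_arm:
  moves: [0.8,0.15,0,0,0,0,0,0.8,0,0,0,0,0,0]

```text
clock: 16.35
tool_pos: [0.6194, 0.0629, 0.0903]
orientation: [180.0, 0.1, -80.4]
force: [-6.3, 3.8, 9.2]
opening: 0.0137
gripper_force: 30.0
```

>>> move_arm:
  moves: [0.8,0.15,0,0,0,0,0,0.8,0,0,0,0,0,0]

```text
clock: 16.55
tool_pos: [0.6194, 0.0628, 0.0903]
orientation: [-180.0, 0.1, -80.4]
force: [-9.5, 8.6, 9.8]
opening: 0.014
gripper_force: 30.0
```

The gate is on its stop: motion has ceased and the force is rising. I'll release it and rise.

>>> move_arm:
  moves: [4,0,0,0,0,0,0,4,0,0,0,0,0,0,4,0,0,0,0,0,0,4,0,0,0,0,0,0,4,0,0,-1,0,0,0,4,0,0,-3,0,0,0,4,0,0,-4,0,0,0,4,0,0,-4,0,0,0]

```text
clock: 17.35
tool_pos: [0.62, 0.0602, 0.2113]
orientation: [180.0, -0.0, -80.4]
force: [0.5, -0.2, 0.2]
opening: 0.0401
gripper_force: 0.0
```

>>> move_arm:
  moves: [4,0,0,-3,0,0,0,4,0,-3,-2,0,0,0,4,0,0,0,0,0,0]

```text
clock: 17.65
tool_pos: [0.6533, 0.0659, 0.2639]
orientation: [-179.6, -0.0, -80.4]
force: [-1.0, -0.2, -1.1]
opening: 0.0401
gripper_force: 0.0
```

```bash
python3 chk.py d
python3 - <<'E'
from hop import *
s=load("scene"); h=H(cloud(s)); print("tab",box(h,-30,30,130,190,107,117))
cv2.imwrite("pics/fin.png",cv2.resize(cv2.cvtColor(s["p"],cv2.COLOR_RGB2BGR)[160:340,110:350],None,fx=3.3,fy=3.3,interpolation=3))
E
```

```text
[ 35.7125 146.8024] [-179.6    -0.    -80.36] [-1.0432 -0.1582 -1.0663] 0.04007240439909403
tray (np.int64(199), ((18.15753936767578, -0.340728759765625), (199.89236450195312, 23.738195419311523), 89.17298889160156), np.float64(39.97812686818374))
handle (np.int64(105), ((-86.29434967041016, -0.7756137847900391), (11.911691665649414, 58.8636589050293), 89.93892669677734), np.float64(42.01860658836392))
-75 30 95.0
-45 18 67.9
-15 14 68.0
15 17 68.6
45 22 67.6
75 26 79.5
tab (np.int64(72), ((1.5378127098083496, 149.6291961669922), (23.51900863647461, 14.228979110717773), 89.7747802734375), np.float64(112.96156993080064))
```

View pics/fin.png

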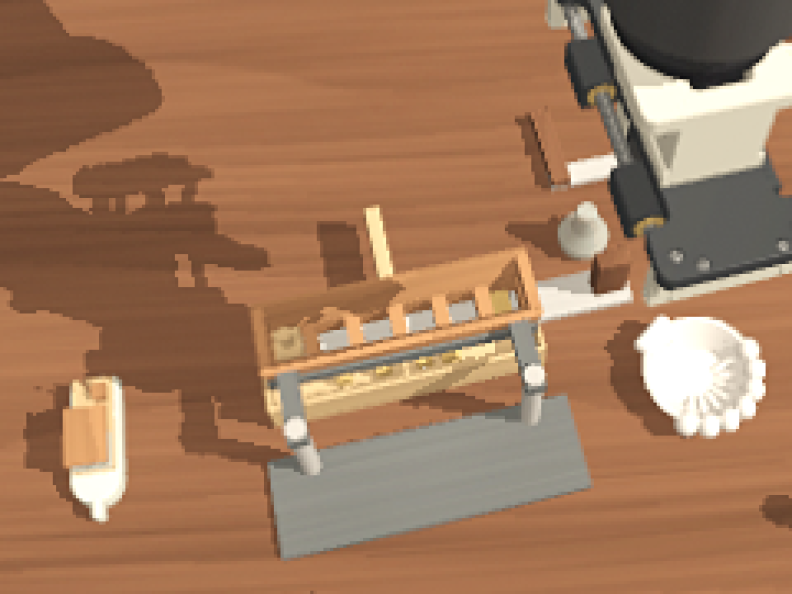

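The final picture shows the gate shut, with the tab at y ≈ 150 mm (590–630,270). The fifth block is in the last bay at (503,300), and the blocks are visible in the tray at (345,380), (382,372), (422,362) and (455,355). The tray is level and the other things look undisturbed, so I'm handing in.

```bash
python3 -c "
from plant import ctrl
print(ctrl.close_job())"
```

```text
the job is handed in; nothing more can be done
None
```

Job handed in at about 18 s of the 64 s allowed: four blocks are in the tray with its divider at hopper y ≈ 0 (two in each half by their bay positions), the fifth is still in the hopper, the gate is shut, and the tray stands level underneath.

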